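# Clamp a chair slat in the ratchet gauge

### The arm

A 6-joint arm with a two-finger parallel gripper is mounted at the origin on the work surface. World frame = base frame: x ahead of the robot, y to its left, z up, the work surface at z = 0. Lengths are in mm, angles in degrees, forces in N, time in s.
With the tool pointing down it reaches from about 300 to 850 mm from the base axis. Payload 4.2 kg.
Tool frame: the origin (TCP) lies midway between the tips of the shut fingers; the grasp point (between the pads) lies 19 mm behind it (env.grip_point_offset is the distance from the TCP to the grasp point, in mm); z points along the fingers, x is the direction in which the jaws open and shut, and the axes are right-handed (so a half turn about z gives the same grasp; the last joint's range is limited). The gripper opens to 91 mm and grips with 3 to 60 N. Pads are 32 mm wide; open, the fingers measure 118 mm over their backs; the gripper's body (76 mm by 178 mm) begins 60 mm behind the grasp point.
Start: joints at [72.078, 18.312, 89.639, -0, 72.044, -1.146], TCP at [165.967, 550.544, 213.976] pointing down, gripper open.
Joint ranges: [-177.97, 177.97], [-48.28, 115.42], [12.27, 149.76], [-77.06, 257.06], [2.81, 150.46], [-146.56, 146.56]. Speed limits (degrees/s): [147.25, 147.25, 180, 180, 180, 180].

### API

Orientations are given as [roll, pitch, yaw] about the fixed x, y, z axes, in that order (R = Rz(yaw) Ry(pitch) Rx(roll)).
In Python, from workcell import env gives the robot as it stands.
- The arm moves only by the shell command python3 -m pendant 'ROWS' [FORCE]. ROWS is JSON, a list of rows, each an object with "xyz": the shift along the tool's x, y, z in m, a list of three; "roll": the turn about the tool's z in degrees; "jaw": the closure, from 0 (fully open) to 1 (shut). A call has exactly 8 rows; each row is the pose to reach, as a shift and turn from the pose commanded when the call began, along the tool's axes at that moment; what a row does not reach only later rows make up. A row lasts 1/8 s, in which the tool goes at most 62.5 mm and 10.7 degrees, less where a joint would pass 70% of its speed; a pose out of reach is approached as far as the arm can. A call with a gripper value outside its range is refused whole. The fingers move at their own pace and stop on an object; FORCE is the grip in N (left out, the last holds). Time passes only in rows, so rows that repeat a pose let the fingers close, or fill a call up. It gives the time, the measured TCP pose, the force and the opening at its end, in the units of the state.
- env.state(): the state, without advancing time (a new reading comes with each control period).
- env.grab_frame(name): name is "scene" or "side" or "wrist"; returns (picture, depth): 400x640x3 uint8, blue, green, red; 400x640 float32, mm along the optical axis (not along the pixel's ray), 0 where there is no reading.
- env.camera_params(name): a dict with "camera_matrix" (3x3 intrinsics, pixels), "cam_to_world" (4x4, takes a point from camera to world coordinates); the wrist camera has in their place "hand_eye" (4x4, takes a point from camera to tool coordinates, whose origin is the TCP and whose axes are the tool frame's). Camera axes: x right, y up, looking along -z (the intrinsics and any distortion apply to the point x, -y, -z); pixel columns grow to the right and rows downward; lengths in mm; the calibration is good to about 2 mm. The wrist camera is an equidistant fisheye: a pixel r from the principal point sees the ray r / f radians off the axis. A picture is of the moment at which its call begins: read the wrist's pose just before it. camera_params takes no time and is no camera call.
- env.job_done(): hands the job in, once; it reports no verdict.
The state is a dict: "time_s": time; "qpos": joint angles; "qvel": joint speeds; "effort": joint torques, N m; "ee_pos": TCP position; "ee_rot": TCP orientation; "force": force on the tool from outside, world axes, zero at the start; "torque": the same for the moment, N m; "gripper_width": finger opening in mm.
Only numpy, scipy, OpenCV 4.12 (cv2) and the standard library are available. Lean on these libraries where they do the work, as an engineer would, in place of code of your own. Each camera call takes 0.05 s, during which the arm holds its last target. There are 200 camera calls.

### The job

Lay the longer of the two loose maple slats flat in the bench gauge, between the cheeks, and slide it gently under the spindle until its end is home against the stop. Then turn the ratchet knob on top of the gauge clockwise until it slips on the clamped slat, let it slip through about a quarter turn, never as much as half a turn, and do not lean on the knob or pull at it meanwhile, or the wood is bruised or left loose. Let go, leave the slat clamped there, and leave the other loose things on the bench as they are.

Things in the scene. Friction and masses are not known exactly. Their poses are not given: they have to be found in the camera images.
- gauge: Upright bench gauge, grey frame, fixed. Origin on the bench under the spindle axis; x points from its open mouth to its column (x 44 to 72 mm, 46 wide, 110 tall), z up. Base plate 12 thick, x -185 to +80, 90 wide. Frame arm over the spindle axis: underside z 81, top z 105, x -13 to +68, 26 wide. Fingers have room down to the base plate between rest and cheeks (x -164 to -53)
- slat_home (a point): Where the slat's centre is when it is home: gauge (-80, 0, 46) mm, axes as the gauge's; the slat then lies along x on the anvil and on the rest block (top z 40, x -174 to -164, 50 wide; the frame arm and thimble overhang the anvil, so it can only come in lengthwise from the mouth side, low)
- anvil_mid (a point): On the top face of the flat steel anvil under the spindle: gauge (0, 0, 40) mm. Anvil x -45 to +19. Beside it two cheeks, inner faces 34 mm apart (y +-17), x -33 to +15, tops 10 mm above the anvil, whose mouths flare to 48 mm apart at x -53
- stop: Dark steel stop plate at the end of the anvil, origin on its face that looks to the mouth (gauge x +20 mm, z 35); 36 wide, z 12 to 58. Rigid; a shove of over 15 N is too hard
- spindle: Non-rotating steel spindle, 10 mm diameter, pointing down; origin at the centre of its lower end. An 8 mm contact tip stands out below it by 2 to 7 mm, differently each time and not measured, so when it touches must be felt: 2 to 9 mm of travel from the start. The spindle sinks 3.18 mm per rad (20 mm a turn) of the thimble; bearing on the slat with over 22 N it bruises the wood
- knob_mid (a point): Centre of the ratchet knob, an upright knurled steel cylinder 24 mm in diameter, 34 tall, on top of the spindle axis some 170 mm over the bench. It turns the thimble below it (plain, 32 diameter, top 21 mm below this point) through a slip clutch. Turned clockwise seen from above, knob, thimble and spindle sink together 3.18 mm per rad; turned back they rise
- thimble_top (a point): On the axis at the top face of the plain 32 mm thimble. Free turning takes 0.06 N m; when the spindle bears on the slat the torque rises to 0.1 N m, the clutch slips and the knob sinks no more: the spindle then bears with about 14 N. Pushing the knob down adds to that, holding it up takes from it (keep it between 11 and 22 N). The screw holds when let go. Turning the thimble itself bypasses the clutch
- ratchet (a joint): Slip of the knob relative to the thimble (rad), 0 at the start, grows as the clutch slips clockwise
- slat_mid (a point): Centre of the slat to be clamped: maple strip 200 x 30 x 12 mm, about 60 g, lying flat; x along its length, z up. Both ends are alike
- offcut: The shorter maple strip, 110 x 30 x 12 mm, lying flat, not to be used; origin under its centre, x along its length
- chisel: Bystander: chisel lying flat, 235 long, 24 thick; origin near its middle, x towards the blade
- pencil: Bystander: carpenter's pencil, 150 x 8 x 8 mm, origin under its middle, x along it
- wax_tin: Bystander: brass-coloured tin, 72 diameter, 30 tall, origin under its centre
- try_square: Bystander: try square lying flat, dark wooden stock 90 x 18 x 18 mm along y and steel blade 155 long along x; origin under the free end of the stock
- block_plane: Bystander: small steel plane 160 x 50 x 50 mm, origin under its centre, x along it
There are look-alikes about, which are no part of the job. Leave any red or yellow look-alike of the part that bears slat_mid alone.

How it is judged (in metres and radians):
On the way, in this order (a step that is already met when the one before it is completed fails the run):
1. the slat lies flat in the gauge, home against the stop, the spindle still clear of it (x of slat_mid in the frame of gauge between -0.0817 and -0.0775 m and y of slat_mid in the frame of gauge between -0.006 and 0.006 m and z of slat_mid in the frame of gauge between 0.043 and 0.049 m and angle between the x axis of slat_mid and the x axis of gauge, either way round below 0.08 rad and contact force between spindle and slat below 1 N), for 0.2 s.
2. the ratchet knob has slipped at least 0.6 rad and the spindle bears on the slat with more than 11 N (value of joint ratchet above 0.6 rad and contact force between spindle and slat above 11 N), for 0.5 s.
At the end, for the whole second after the job is handed in: The slat lies flat and at rest between the cheeks, its end within 1.7 mm of the stop (centre within 6 mm across, 3 mm in height, within 0.08 rad of the gauge's x), the spindle bears on it with more than 9 N, and the ratchet has slipped between 0.6 and 3.14 rad in all (x of slat_mid in the frame of gauge between -0.0817 and -0.0775 m and y of slat_mid in the frame of gauge between -0.006 and 0.006 m and z of slat_mid in the frame of gauge between 0.043 and 0.049 m and angle between the x axis of slat_mid and the x axis of gauge, either way round below 0.08 rad and contact force between spindle and slat above 9 N and value of joint ratchet between 0.6 and 3.14 rad and linear speed of slat below 0.01 m/s); the robot touches nothing.
It fails at once if the spindle squeezes the slat with more than 22 N (contact force between spindle and slat above 22 N).
It fails at once if the slat is shoved against the stop with more than 15 N (contact force between slat and stop above 15 N).
It fails at once if the ratchet is cranked on for more than half a turn of slipping (value of joint ratchet above 3.14 rad).
It fails at once if another thing on the bench is moved by more than 20 mm (distance of any of offcut, chisel, pencil, wax_tin, try_square, block_plane from where it was at the start of the episode above 0.02 m).
It also fails if it takes over 72 s, if anything falls off the work surface, if the arm or the gripper's body presses on something with over 40 N, if the wrist force passes 120 N, or if a joint passes its speed limit or range.

## Working session

There is one attempt and no reset: what is moved stays moved. The work goes in short steps, Python scripts to look and compute and a shell command to move; the robot and the scene stay as the last step left them, time stands still between calls to the robot, and variables do not carry over. Pictures are saved under pics/ and viewed, about 8 in all and at most 12, crops included, and the job is handed in when it is done.

```bash
ls; mkdir -p pics; cat > h.py <<'E'
import numpy as np, cv2
from workcell import env
from scipy.spatial.transform import Rotation as R
def cloud(n):
    im,d=env.grab_frame(n); p=env.camera_params(n); K=np.array(p["camera_matrix"]); T=np.array(p["cam_to_world"])
    v,u=np.mgrid[:400,:640]
    c=np.stack([(u-K[0,2])/K[0,0]*d,-(v-K[1,2])/K[1,1]*d,-d],-1)
    P=c@T[:3,:3].T+T[:3,3]; P[d==0]=np.nan
    return im,d,P
E
python3 - <<'E'
from h import *
print(env.state()); print(env.grip_point_offset)
for n in ("scene","side"):
    im,d,P=cloud(n); cv2.imwrite(f"pics/{n}0.png",im); np.savez(f"{n}0.npz",im=im,P=P)
    print(n,{k:np.round(v,2).tolist() if hasattr(v,'__len__') and not isinstance(v,str) else v for k,v in env.camera_params(n).items()})
E
```

```text
pics
{'time_s': 0.0, 'qpos': array([ 7.20760543e+01,  1.83519868e+01,  8.97065178e+01, -2.09351452e-04,
        7.20432582e+01, -1.14733329e+00]), 'qvel': array([-0.13655649, -0.02372312, -0.01344549, -0.01454793,  0.0375498 ,
       -0.14125774]), 'effort': array([-9.22303479e-04, -4.12457335e+01, -2.31975138e+01,  7.25967879e-02,
        4.58420464e-02, -1.27477792e-04]), 'ee_pos': array([165.82758923, 550.04309666, 213.11605567]), 'ee_rot': array([-1.79998161e+02,  1.01746419e-01,  7.32234539e+01]), 'force': array([ 0.63037444, -0.57809827,  0.46928673]), 'torque': array([0.03208903, 0.06810965, 0.02577181]), 'gripper_width': 90.87943874686118}
18.8
scene {'camera_matrix': [[481.41, 0.0, 308.41], [0.0, 481.41, 189.56], [0.0, 0.0, 1.0]], 'cam_to_world': [[-0.73, -0.57, 0.38, 1059.62], [0.68, -0.6, 0.42, 600.99], [-0.01, 0.57, 0.82, 1337.22], [0.0, 0.0, 0.0, 1.0]]}
side {'camera_matrix': [[472.52, 0.0, 307.96], [0.0, 472.52, 205.8], [0.0, 0.0, 1.0]], 'cam_to_world': [[0.74, 0.49, -0.45, -120.89], [-0.67, 0.56, -0.49, -692.43], [0.01, 0.67, 0.74, 1160.88], [0.0, 0.0, 0.0, 1.0]]}
```

View pics/scene0.png

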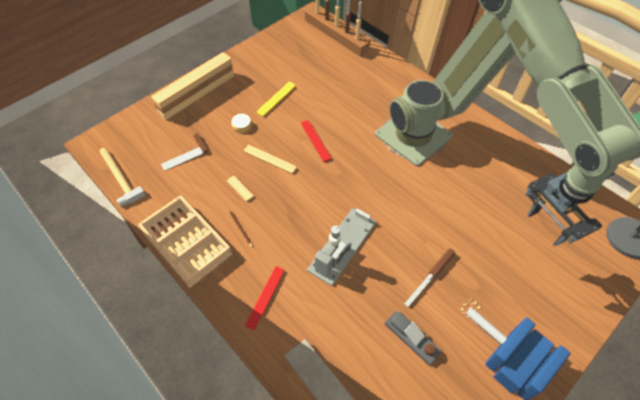

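View pics/side0.png

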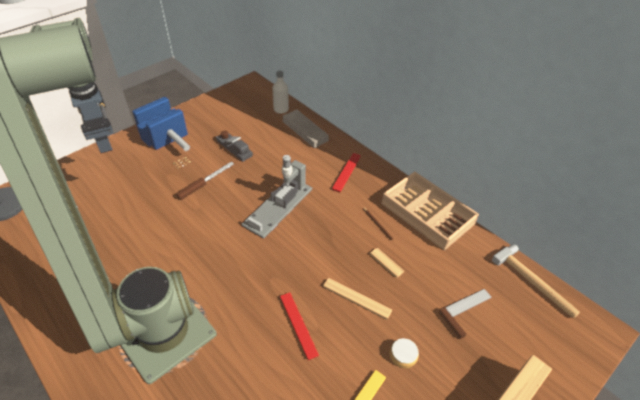

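The scene view shows the long slat at about (270,160), the offcut at (240,188) and the gauge at (342,245), with its column towards (325,265) and its rest towards (365,215). The side view shows the slat at (357,298) and the gauge at (280,205). Next I measure them from depth and rays.

```bash
cat > m.py <<'E'
from h import *
def rect(Q):
    c,(w,h),a=cv2.minAreaRect(Q[:,:2].astype(np.float32)); 
    b=cv2.boxPoints((c,(w,h),a)); e=b[1]-b[0] if np.linalg.norm(b[1]-b[0])>np.linalg.norm(b[2]-b[1]) else b[2]-b[1]
    return np.round(c,1),np.round(sorted((w,h)),1),round(np.degrees(np.arctan2(e[1],e[0])),2)
def plane(n,mask,z):  # contour of mask cast onto the plane z
    p=env.camera_params(n);K=np.array(p["camera_matrix"]);T=np.array(p["cam_to_world"])
    v,u=np.nonzero(mask); r=np.stack([(u-K[0,2])/K[0,0],-(v-K[1,2])/K[1,1],-np.ones(len(u))],-1)@T[:3,:3].T
    return T[:3,3]+r*((z-T[2,3])/r[:,2])[:,None]
def comp(m,u,v):
    l=cv2.connectedComponents(m.astype(np.uint8))[1]; return l==l[v,u]
if __name__=="__main__":
  for n,s,o,g in (("scene",(270,160),(240,188),(310,205,385,290)),("side",(357,298),(387,263),(235,150,320,240))):
    f=np.load(n+"0.npz"); im,P=f["im"],f["P"]
    hsv=cv2.cvtColor(im,cv2.COLOR_BGR2HSV)
    print(n,"slat hsv",hsv[s[1],s[0]],"table",hsv[s[1]+25,s[0]],"z",P[s[1],s[0]],P[s[1]+25,s[0]])
    for q in (s,o):
        m=comp(hsv[...,2]>(int(hsv[q[1],q[0],2])+int(hsv[s[1]+25,s[0],2]))/2,*q)
        print(" strip",m.sum(),rect(plane(n,m,12)),"cloud",rect(P[m]),np.nanmedian(P[m][:,2]))
    x0,y0,x1,y1=g; Q=P[y0:y1,x0:x1].reshape(-1,3); sat=hsv[y0:y1,x0:x1,1].ravel()
    gm=(sat<90)
    b=Q[gm&(abs(Q[:,2]-12)<4)]; print(" base",len(b),rect(b))
    for lo,hi in ((36,44),(44,60),(100,114),(130,150),(160,200)):
        t=Q[(Q[:,2]>lo)&(Q[:,2]<hi)]; print(" z",lo,hi,len(t),t.mean(0).round(1) if len(t) else "",rect(t) if len(t)>2 else "")
    k=Q[np.nanargmax(Q[:,2])]; print(" top",k)
    c=cv2.resize(im[y0-10:y1+10,x0-10:x1+10],None,fx=5,fy=5,interpolation=cv2.INTER_CUBIC); cv2.imwrite(f"pics/g_{n}.png",c)
  a,b=[cv2.resize(cv2.imread(f"pics/g_{n}.png"),(400,440)) for n in("scene","side")]; cv2.imwrite("pics/g2.png",np.hstack([a,b]))
E
python3 m.py
```

```text
scene slat hsv [ 26  84 247] table [ 13 147 206] z [ 460.90119925 -258.42488999   15.51201239] [ 523.07866763 -187.52575874   -1.9526516 ]
 strip 458 (array([ 454.2, -271.4]), array([ 37. , 202.4]), np.float32(-72.45)) cloud (array([ 452.9, -275.9]), array([ 42. , 212.2]), np.float32(-72.59)) 10.183665479868978
 strip 276 (array([ 610.2, -244.1]), array([ 33.7, 114.1]), np.float32(87.08)) cloud (array([ 615.4, -249.8]), array([ 35.6, 120.1]), np.float32(76.12)) 10.313032853495088
 base 1047 (array([511.2, 146.1]), array([ 90.2, 267.4]), np.float32(12.95))
 z 36 44 140 [516.2 153.4  39.7] (array([511.2, 149.1]), array([ 50.9, 247.9]), np.float32(13.86))
 z 44 60 110 [573.4 174.5  50.6] (array([514.3, 155.3]), array([ 42.7, 242.3]), np.float32(9.37))
 z 100 114 231 [608.5 168.8 106.5] (array([600.5, 165.7]), array([47.1, 69.7]), np.float32(14.9))
 z 130 150 54 [568.6 163.2 141. ] (array([566.8, 160.6]), array([20.6, 31.1]), np.float32(-55.34))
 z 160 200 81 [564.6 159.4 176.6] (array([563.1, 158. ]), array([23.1, 23.7]), np.float32(-86.39))
 top [568.21880667 150.705362   185.61729957]
[... 399 characters left out ...]
ray([ 616.6, -246.9]), array([ 38.4, 113.1]), np.float32(83.47)) 13.029305441232168
 base 931 (array([548.9, 203.8]), array([241. , 393.8]), np.float32(57.81))
 z 36 44 225 [518.7 153.7  40.5] (array([482.8, 254.5]), array([243.3, 285.9]), np.float32(-76.85))
 z 44 60 198 [558.  150.   50.4] (array([507.9, 141.1]), array([ 60.5, 242.3]), np.float32(16.18))
 z 100 114 152 [601.3 158.6 107.6] (array([591.2, 159.1]), array([47. , 89.2]), np.float32(13.72))
 z 130 150 60 [556.4 146.7 140.5] (array([558.5, 149.8]), array([24.2, 31.1]), np.float32(-34.26))
 z 160 200 70 [558.6 150.4 176.4] (array([560.7, 154.4]), array([22.1, 26.6]), np.float32(50.15))
 top [566.73686178 153.77247864 187.98191851]
```

View pics/g2.png

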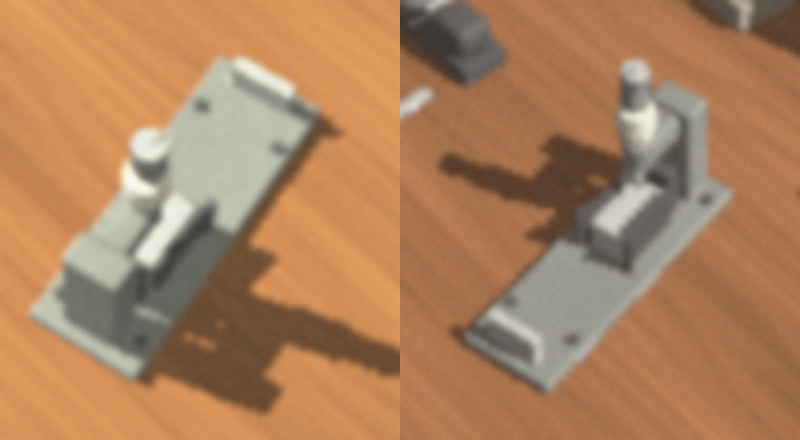

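The right-hand crop shows the gauge's mouth lower left and its column upper right. The estimates agree:

| Item | Measured position and yaw | Check |
|---|---|---|
| Gauge | base centre about (511,146), yaw about 13.5°, axis about (562,158) | the knob top puts the axis at (563,158) |
| Slat | (455.5,-273), yaw -72.6° | measures 202 x 31, should be 200 x 30 |

I'll pass over the gauge first for a wrist view.

```bash
python3 -m pendant '[{"xyz":[-0.0353,0.0477,-0.011],"roll":-4,"jaw":0},{"xyz":[-0.0706,0.0954,-0.022],"roll":-8,"jaw":0},{"xyz":[-0.1059,0.1431,-0.033],"roll":-12,"jaw":0},{"xyz":[-0.1412,0.1908,-0.044],"roll":-16,"jaw":0},{"xyz":[-0.1765,0.2386,-0.055],"roll":-20,"jaw":0},{"xyz":[-0.2118,0.2863,-0.066],"roll":-24,"jaw":0},{"xyz":[-0.247,0.334,-0.076],"roll":-28,"jaw":0},{"xyz":[-0.2823,0.3817,-0.086],"roll":-30,"jaw":0}]' 10
python3 - <<'E'
from h import *
print(np.round(env.camera_params("wrist")["hand_eye"],3),np.round(env.camera_params("wrist")["camera_matrix"],1))
s=env.state(); im,d=env.grab_frame("wrist"); s2=env.state(); print(s["ee_pos"],s2["ee_pos"],s2["ee_rot"],s2["qpos"],s2["force"],s2["torque"])
cv2.imwrite("pics/w1.png",im); np.savez("w1.npz",im=im,d=d,p=s2["ee_pos"],r=s2["ee_rot"])
E
```

```text
time_s: 1.1
ee_pos: [450.6, 168.3, 300.1]
ee_rot: [-180.0, -0.0, 103.3]
force: [0.5, 1.0, 0.8]
gripper_width: 91.7
[[ 1.0000e+00 -0.0000e+00 -1.0000e-03 -4.3600e-01]
 [-0.0000e+00 -9.5500e-01 -2.9700e-01 -8.5582e+01]
 [-1.0000e-03  2.9700e-01 -9.5500e-01 -1.7131e+02]
 [ 0.0000e+00  0.0000e+00  0.0000e+00  1.0000e+00]] [[309.7   0.  321. ]
 [  0.  309.7 201.8]
 [  0.    0.    1. ]]
[450.63490704 168.33514857 300.06729998] [455.338149   162.77987894 301.13560368] [179.74067093   0.37366021 103.0464858 ] [ 18.58443976   7.21820644  91.85202259  -0.40221732  80.70793178
 -84.39871495] [ 4.38649661 -4.36422303  1.22351069] [-0.16522476 -0.21908473  0.03568476]
```

View pics/w1.png

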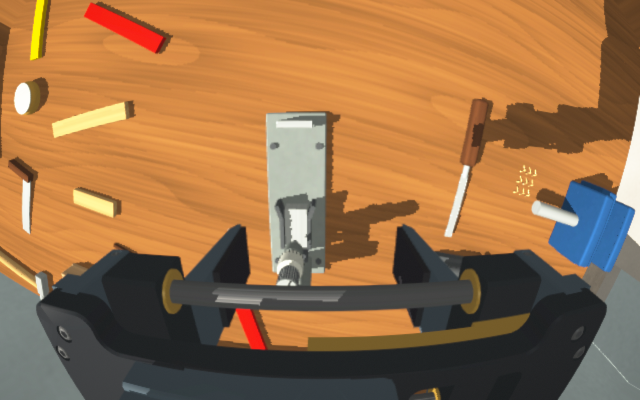

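The wrist view shows the gauge base from (267,113) to (325,275), the rest at (296,124), the anvil and cheeks near (297,215), the knob at (292,262), and the slat at (91,119). The arm was still settling, so I take a fresh frame and cast its masks.

```bash
cat >> h.py <<'E'
def wgrab(name):
    p=env.state(); im,d=env.grab_frame("wrist")
    cv2.imwrite(f"pics/{name}.png",im); np.savez(name+".npz",im=im,d=d,p=p["ee_pos"],r=p["ee_rot"]); print("tcp",p["ee_pos"].round(2),p["ee_rot"].round(2),p["force"].round(2),p["torque"].round(3),p["time_s"])
    return np.load(name+".npz")
def wray(f,u,v):
    c=env.camera_params("wrist");K=np.array(c["camera_matrix"]);H=np.array(c["hand_eye"])
    uv=np.stack([np.atleast_1d(u),np.atleast_1d(v)],-1).astype(float)
    n=cv2.fisheye.undistortPoints(uv[:,None],K,np.zeros(4))[:,0]
    r=np.stack([n[:,0],-n[:,1],-np.ones(len(n))],-1)
    Rt=R.from_euler("xyz",f["r"],degrees=True).as_matrix()
    return f["p"]+Rt@H[:3,3], r@(Rt@H[:3,:3]).T
def wplane(f,u,v,z):
    o,r=wray(f,u,v); return o+r*((z-o[2])/r[:,2])[:,None]
def wcloud(f):
    v,u=np.mgrid[:400,:640]; o,r=wray(f,u.ravel(),v.ravel()); P=o+r*f["d"].ravel()[:,None]; P[f["d"].ravel()==0]=np.nan
    return P.reshape(400,640,3)
E
python3 - <<'E'
from h import *; from m import rect,comp
f=wgrab("w2"); hsv=cv2.cvtColor(f["im"],cv2.COLOR_BGR2HSV); P=wcloud(f)
print("table z",P[150,400],"slat",P[119,91],hsv[119,91],hsv[150,150])
for q in ((91,119),(96,203)):
    m=comp((hsv[...,1]<135)&(hsv[...,2]>180),*q); v,u=np.nonzero(m); print("strip",m.sum(),rect(wplane(f,u,v,12)),np.nanmedian(P[m],0))
m=(hsv[...,1]<70); m=comp(m,285,170); v,u=np.nonzero(m); k=(v<190)&(u>250)&(u<350); Q=wplane(f,u[k],v[k],12); print("base cut",k.sum(),rect(Q))
B=P[105:300,255:340].reshape(-1,3)
b=B[(abs(B[:,2]-12)<3)]; print("base cloud",len(b),rect(b))
b=B[(abs(B[:,2]-40)<3)]; print("z40",len(b),rect(b))
b=B[(B[:,2]>182)&(B[:,2]<195)]; print("knob top",len(b),b.mean(0),rect(b) if len(b)>3 else "")
b=B[(B[:,2]>100)&(B[:,2]<112)];print("frame top",len(b),rect(b) if len(b)>3 else "")
cv2.imwrite("pics/w2c.png",cv2.resize(f["im"][100:300,230:370],None,fx=4,fy=4,interpolation=cv2.INTER_CUBIC)[:,:])
E
```

```text
tcp [455.34 162.78 301.14] [179.74   0.37 103.05] [ 4.39 -4.36  1.22] [-0.165 -0.219  0.036] 1.15
table z [ 4.06065688e+02  2.76090429e+02 -3.01347445e-02] slat [nan nan nan] [ 26 102 255] [ 14 172 214]
strip 1177 (array([ 454.3, -271.6]), array([ 29.8, 198.4]), np.float32(-72.54)) [ 450.58960151 -258.03636649   12.23637258]
strip 564 (array([ 608.1, -245.2]), array([ 29.7, 108.9]), np.float32(87.88)) [ 608.52913666 -241.85989123   11.90050242]
base cut 4776 (array([440.3, 127.3]), array([ 89.3, 122. ]), np.float32(13.02))
base cloud 6436 (array([508.6, 142.4]), array([ 90.4, 263.6]), np.float32(13.04))
z40 1091 (array([498.2, 140.6]), array([ 57.2, 217.5]), np.float32(10.91))
knob top 72 [555.77624231 154.13588022 182.46341564] (array([555.7, 153.8]), array([12.1, 21.9]), np.float32(-82.46))
frame top 126 (array([576.4, 167.6]), array([21.1, 67.4]), np.float32(32.78))
```

```bash
python3 -m pendant '[{"xyz":[-0.054,-0.01205,0.0225],"roll":10.7,"jaw":0},{"xyz":[-0.108,-0.0241,0.045],"roll":21.4,"jaw":0},{"xyz":[-0.162,-0.03615,0.0675],"roll":32.1,"jaw":0},{"xyz":[-0.216,-0.0482,0.09],"roll":42.8,"jaw":0},{"xyz":[-0.27,-0.06025,0.1125],"roll":53.5,"jaw":0},{"xyz":[-0.324,-0.0723,0.135],"roll":64.2,"jaw":0},{"xyz":[-0.378,-0.08435,0.1575],"roll":74.9,"jaw":0},{"xyz":[-0.4319,-0.0964,0.18],"roll":85.6,"jaw":0}]' 10
python3 -m pendant '[{"xyz":[0,0,0],"roll":0,"jaw":0},{"xyz":[0,0,0],"roll":0.2,"jaw":0},{"xyz":[0,0,0.03],"roll":0.2,"jaw":0},{"xyz":[0,0,0.06],"roll":0.2,"jaw":0},{"xyz":[0,0,0.085],"roll":0.2,"jaw":0},{"xyz":[0,0,0.1],"roll":0.2,"jaw":0},{"xyz":[0,0,0.1],"roll":0.2,"jaw":0},{"xyz":[0,0,0.1],"roll":0.2,"jaw":0}]'
python3 - <<'E'
from h import *; from m import rect,comp
f=wgrab("w3"); hsv=cv2.cvtColor(f["im"],cv2.COLOR_BGR2HSV)
m=((hsv[...,1]<135)&(hsv[...,2]>180)).astype(np.uint8)
n,l,st,c=cv2.connectedComponentsWithStats(m)
for i in range(1,n):
    if st[i,4]>800: v,u=np.nonzero(l==i); print(st[i],rect(wplane(f,u,v,12)))
E
```

```text
time_s: 2.2
ee_pos: [454.8, -273.2, 118.9]
ee_rot: [-180.0, -0.0, 17.3]
force: [0.8, -0.1, -0.9]
gripper_width: 91.0
time_s: 3.2
ee_pos: [455.8, -272.4, 21.0]
ee_rot: [179.9, -0.1, 17.5]
force: [0.2, 0.5, 0.1]
gripper_width: 91.2
tcp [ 455.76 -272.39   20.98] [ 1.7992e+02 -8.0000e-02  1.7470e+01] [0.24 0.52 0.05] [-0.056 -0.002  0.016] 3.2
[ 296   82   51   33 1452] (array([ 427.7, -186.3]), array([18.7, 28.7]), np.float32(17.64))
[ 296  128   51  158 7348] (array([ 448.6, -252.8]), array([ 29.5, 104.3]), np.float32(-72.64))
[ 512  194   50   61 1439] (array([ 609.8, -216. ]), array([29.5, 49.3]), np.float32(88.13))
[ 301  311   40   40 1101] (array([ 476.9, -343.4]), array([29.1, 40.4]), np.float32(-72.75))
```

View pics/w3.png

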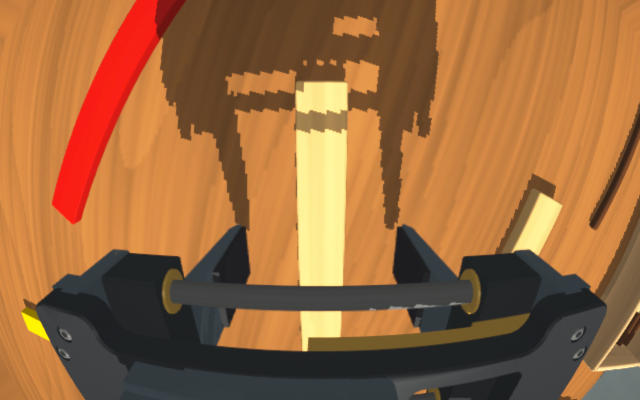

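The slat lies centred between the open jaws; its far end is at row 82, and the centre comes out within about 1 mm of the TCP. I descend and grip.

```bash
python3 -m pendant '[{"xyz":[0,0,0.009],"roll":0,"jaw":0},{"xyz":[0,0,0.0165],"roll":0,"jaw":0},{"xyz":[0,0,0.0165],"roll":0,"jaw":0.5},{"xyz":[0,0,0.0165],"roll":0,"jaw":1},{"xyz":[0,0,0.0165],"roll":0,"jaw":1},{"xyz":[0,0,0.0165],"roll":0,"jaw":1},{"xyz":[0,0,0.0165],"roll":0,"jaw":1},{"xyz":[0,0,0.0165],"roll":0,"jaw":1}]' 15
python3 - <<'E'
from h import *
s=env.state(); print({k:np.round(v,2) for k,v in s.items()})
E
```

```text
time_s: 4.25
ee_pos: [455.0, -272.4, 3.5]
ee_rot: [180.0, -0.0, 17.4]
force: [-0.8, 0.0, -0.2]
gripper_width: 34.1
{'time_s': np.float64(4.25), 'qpos': array([-3.2160e+01,  2.7220e+01,  1.1094e+02,  1.0000e-02,  4.1840e+01,
       -4.9590e+01]), 'qvel': array([ 0.02,  0.09,  0.05,  0.01, -0.01,  0.08]), 'effort': array([-0.000e+00, -4.166e+01, -1.544e+01,  2.000e-02,  8.000e-02,
        0.000e+00]), 'ee_pos': array([ 454.95, -272.4 ,    3.45]), 'ee_rot': array([ 1.800e+02, -1.000e-02,  1.743e+01]), 'force': array([-0.81,  0.  , -0.19]), 'torque': array([-0.11,  0.01,  0.02]), 'gripper_width': np.float64(34.13)}
```

```bash
python3 -m pendant '[{"xyz":[0,0,-0.01],"roll":0,"jaw":1},{"xyz":[0.006,-0.015,-0.05],"roll":-10.7,"jaw":1},{"xyz":[0.02,-0.05,-0.09],"roll":-21.4,"jaw":1},{"xyz":[0.035,-0.09,-0.12],"roll":-32.1,"jaw":1},{"xyz":[0.053,-0.132,-0.15],"roll":-42.8,"jaw":1},{"xyz":[0.071,-0.177,-0.175],"roll":-53.5,"jaw":1},{"xyz":[0.09,-0.222,-0.19],"roll":-64.2,"jaw":1},{"xyz":[0.108,-0.2674,-0.2],"roll":-74.9,"jaw":1}]' 15
python3 -m pendant '[{"xyz":[0,0,0],"roll":-10.7,"jaw":1},{"xyz":[0,0,0],"roll":-10.7,"jaw":1},{"xyz":[0,0,0],"roll":-10.7,"jaw":1},{"xyz":[0,0,0],"roll":-10.7,"jaw":1},{"xyz":[0,0,0],"roll":-10.7,"jaw":1},{"xyz":[0,0,0],"roll":-10.7,"jaw":1},{"xyz":[0,0,0],"roll":-10.7,"jaw":1},{"xyz":[0,0,0],"roll":-10.7,"jaw":1}]'
python3 - <<'E'
from h import *
f=wgrab("w4")
E
```

```text
time_s: 5.25
ee_pos: [478.0, 16.6, 205.1]
ee_rot: [179.9, -0.0, 92.7]
force: [-0.1, -0.2, -0.4]
gripper_width: 30.0
time_s: 6.25
ee_pos: [477.9, 15.0, 203.4]
ee_rot: [180.0, -0.0, 103.0]
force: [0.2, -0.8, -0.9]
gripper_width: 30.0
tcp [477.89  15.05 203.43] [ 1.8000e+02 -1.0000e-02  1.0301e+02] [ 0.17 -0.81 -0.86] [ 0.024  0.035 -0.04 ] 6.25
```

View pics/w4.png

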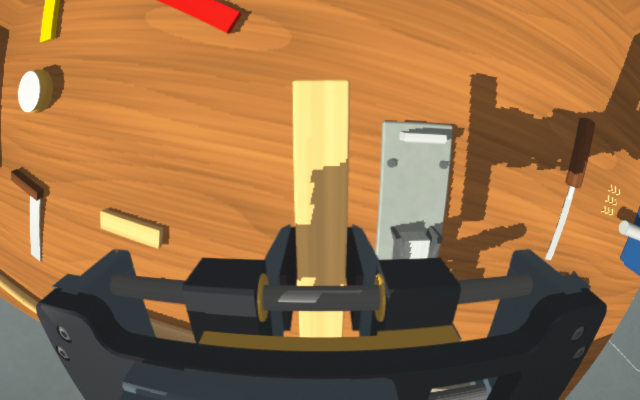

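The wrist view shows the slat held from (293,82) down to the jaws. The gauge's mouth end has corners at about (383,122) and (453,125), with the rest at (424,137) and the anvil at (418,250). I measure both.

```bash
python3 - <<'E'
from h import *; from m import rect,comp
f=np.load("w4.npz"); hsv=cv2.cvtColor(f["im"],cv2.COLOR_BGR2HSV); P=wcloud(f)
m=comp(hsv[...,1]<70,405,190); v,u=np.nonzero(m); k=(v<218)&(u>370)&(u<460); u,v=u[k],v[k]
Q=wplane(f,u,v,12); c,wh,a=rect(Q); print("base part",k.sum(),c,wh,a)
ax=np.array([np.cos(np.radians(13.03)),np.sin(np.radians(13.03))]); ay=np.array([-ax[1],ax[0]])
t=Q[:,:2]@ax; s=Q[:,:2]@ay
for lo in np.arange(10,90,20): q=(t>t.min()+lo)&(t<t.min()+lo+20); print("edges y",s[q].min().round(1),s[q].max().round(1),"mid",(s[q].min()+s[q].max())/2)
x0=np.percentile(t,0.2); ymid=np.median([(s[(t>x0+l)&(t<x0+l+20)].min()+s[(t>x0+l)&(t<x0+l+20)].max())/2 for l in range(10,90,20)])
o=(x0+185)*ax+ymid*ay; print("origin from wrist",o)
r=(hsv[...,2]>215)&(hsv[...,1]<60); r[:,:390]=0; r[150:]=0; r[:,455:]=0; v,u=np.nonzero(r); Q=wplane(f,u,v,40); c,wh,a=rect(Q); print("rest",len(u),c,wh,a,"-> origin",c+169*ax)
b=P[110:260,375:455].reshape(-1,3); q=b[abs(b[:,2]-40)<2]; print("z40",rect(q))
m=comp((hsv[...,1]<150)&(hsv[...,2]>100)&(np.mgrid[:400,:640][0]<222),320,120);m[:,:288]=0;m[:,355:]=0; m&=np.mgrid[:400,:640][0]<215
v,u=np.nonzero(m); print("slat z",np.nanmedian(P[m][:,2]),len(u)); Q=wplane(f,u,v,f["p"][2]+8.5); print("slat part",rect(Q)); d=(Q[:,:2]-f["p"][:2]); t=d@ax; s=d@ay; print("slat end rel tcp",t.min(),"mid y",(np.percentile(s,1)+np.percentile(s,99))/2)
# scene cameras: knob rays
E
```

```text
base part 6552 [439.5 125.8] [ 90.7 120.8] 12.88
edges y -21.3 68.7 mid 23.69067729526531
edges y -21.8 68.8 mid 23.480374611812238
edges y -21.8 68.7 mid 23.428179205344264
edges y -21.9 68.5 mid 23.339985144571184
origin from wrist [561.19990014 153.9468829 ]
rest 374 [397.2 113.5] [ 9.8 56.8] -78.11 -> origin [561.84861286 151.60294322]
z40 (array([467.1, 131.5]), array([ 58. , 153.9]), np.float32(13.32))
slat z 209.6416169583261 7462
slat part (array([4.154e+02, 1.000e-01]), array([29.6, 72.9]), np.float32(13.0))
slat end rel tcp -100.74009927013556 mid y -0.5395994895237148
```

The wrist view puts the gauge origin at about (561.3,153.7), yaw 13.0°. The slat is parallel to it, with its centre within 1 mm of the TCP. I move to the mouth and enter low.

```bash
python3 -m pendant '[{"xyz":[0.02,-0.014,0.015],"roll":0,"jaw":1},{"xyz":[0.045,-0.03,0.04],"roll":0,"jaw":1},{"xyz":[0.07,-0.047,0.07],"roll":0,"jaw":1},{"xyz":[0.095,-0.063,0.1],"roll":0,"jaw":1},{"xyz":[0.11,-0.073,0.125],"roll":0,"jaw":1},{"xyz":[0.1168,-0.077,0.14],"roll":0,"jaw":1},{"xyz":[0.1168,-0.077,0.14],"roll":0,"jaw":1},{"xyz":[0.1168,-0.077,0.14],"roll":0,"jaw":1}]' 15
python3 -m pendant '[{"xyz":[0,0,0.008],"roll":0,"jaw":1},{"xyz":[0,0,0.016],"roll":0,"jaw":1},{"xyz":[0,0.012,0.016],"roll":0,"jaw":1},{"xyz":[0,0.024,0.016],"roll":0,"jaw":1},{"xyz":[0,0.036,0.016],"roll":0,"jaw":1},{"xyz":[0,0.048,0.016],"roll":0,"jaw":1},{"xyz":[0,0.05,0.016],"roll":0,"jaw":1},{"xyz":[0,0.05,0.016],"roll":0,"jaw":1}]'
python3 - <<'E'
from h import *
f=wgrab("w5"); im,d=env.grab_frame("side"); cv2.imwrite("pics/s5.png",np.hstack([cv2.resize(im[130:250,220:330],(440,480),interpolation=cv2.INTER_CUBIC),f["im"][0:400:1,180:500][:400].copy() if 0 else cv2.resize(f["im"][180:300,260:380],(360,480))]))
E
```

```text
time_s: 7.3
ee_pos: [377.5, 111.6, 64.1]
ee_rot: [179.9, -0.0, 103.0]
force: [0.4, 0.5, -0.9]
gripper_width: 29.9
time_s: 8.3
ee_pos: [425.0, 122.7, 47.3]
ee_rot: [-180.0, -0.0, 103.0]
force: [0.2, 0.2, -0.7]
gripper_width: 29.3
tcp [425.04 122.73  47.32] [-179.96   -0.    103.02] [ 0.17  0.2  -0.74] [0.03  0.047 0.066] 8.3
```

View pics/s5.png

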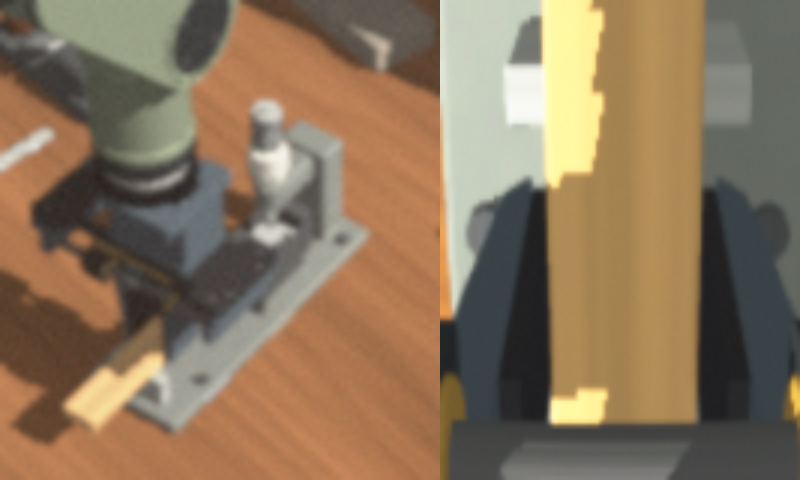

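The slat sits centred over the rest (rest ends visible at (523,90) and (728,90)) and enters the mouth. I lower it until it touches.

```bash
python3 -m pendant '[{"xyz":[0,0.003,0.001],"roll":0,"jaw":1},{"xyz":[0,0.006,0.002],"roll":0,"jaw":1},{"xyz":[0,0.009,0.003],"roll":0,"jaw":1},{"xyz":[0,0.01,0.0035],"roll":0,"jaw":1},{"xyz":[0,0.01,0.0038],"roll":0,"jaw":1},{"xyz":[0,0.01,0.004],"roll":0,"jaw":1},{"xyz":[0,0.01,0.004],"roll":0,"jaw":1},{"xyz":[0,0.01,0.004],"roll":0,"jaw":1}]' 10
python3 -c "
from h import *
for i in range(3): wgrab('w6')"
```

```text
time_s: 9.4
ee_pos: [431.7, 124.3, 43.9]
ee_rot: [-179.6, -0.0, 103.0]
force: [-7.9, -2.1, 13.2]
gripper_width: 30.4
tcp [431.68 124.29  43.87] [-179.6    -0.    103.02] [-7.87 -2.15 13.21] [-0.294  1.524  0.012] 9.4
tcp [431.66 124.29  43.85] [-179.6    -0.    103.02] [-8.51 -1.9  13.01] [-0.274  1.567  0.023] 9.45
tcp [431.65 124.3   43.86] [-179.6    -0.    103.02] [-8.61 -2.11 13.12] [-0.301  1.54   0.04 ] 9.5
```

Nose contact on the anvil: 13 N upward with about 8 N of drag. I ease up and drop the grip force so the slat can settle flat.

```bash
python3 -m pendant '[{"xyz":[0,0,-0.0008],"roll":0,"jaw":1},{"xyz":[0,0,-0.0008],"roll":0,"jaw":1},{"xyz":[0,0,-0.0008],"roll":0,"jaw":1},{"xyz":[0,0,-0.0008],"roll":0,"jaw":1},{"xyz":[0,0,-0.0008],"roll":0,"jaw":1},{"xyz":[0,0,-0.0008],"roll":0,"jaw":1},{"xyz":[0,0,-0.0008],"roll":0,"jaw":1},{"xyz":[0,0,-0.0008],"roll":0,"jaw":1}]' 4
python3 -c "
from h import *
f=wgrab('w7'); P=wcloud(f)
for v in range(20,240,12): print(v,P[v,322].round(1) if not np.isnan(P[v,322]).any() else None)"
```

```text
time_s: 10.55
ee_pos: [435.0, 125.0, 44.2]
ee_rot: [180.0, -0.0, 103.0]
force: [0.1, -0.3, -0.1]
gripper_width: 30.0
tcp [434.98 125.02  44.24] [ 1.8000e+02 -1.0000e-02  1.0302e+02] [ 0.05 -0.33 -0.06] [ 0.044 -0.016  0.027] 10.55
20 [290.2  92.    1.3]
32 [298.8  94.    0.9]
44 [3.072e+02 9.590e+01 2.000e-01]
56 [315.6  97.9  -0. ]
68 [324.   99.8   0.8]
80 [336.9 102.6  52.2]
92 [343.1 104.   52.4]
104 [349.3 105.4  53. ]
116 [355.4 106.9  51.5]
128 [361.6 108.3  52. ]
140 [367.7 109.7  53.3]
152 [374.  111.2  53. ]
164 [380.3 112.7  52.5]
176 [386.9 114.2  51.7]
188 [393.5 115.7  51.4]
200 [400.  117.2  52.3]
212 [406.3 118.7  53.7]
224 [413.1 120.3  53.9]
236 [420.7 122.1  52.9]
```

Forces are back to zero and the slat top reads about 52 mm, level. I slide it in gently.

```bash
python3 -m pendant '[{"xyz":[0,0.006,0],"roll":0,"jaw":1},{"xyz":[0,0.012,0],"roll":0,"jaw":1},{"xyz":[0,0.018,0],"roll":0,"jaw":1},{"xyz":[0,0.024,0],"roll":0,"jaw":1},{"xyz":[0,0.03,0],"roll":0,"jaw":1},{"xyz":[0,0.036,0],"roll":0,"jaw":1},{"xyz":[0,0.042,0],"roll":0,"jaw":1},{"xyz":[0,0.042,0],"roll":0,"jaw":1}]' 4
python3 -c "
from h import *
f=wgrab('w8'); P=wcloud(f)
for v in range(70,230,12): print(v,P[v,322].round(1))"
```

```text
time_s: 11.6
ee_pos: [476.8, 134.7, 44.3]
ee_rot: [179.9, -0.0, 103.0]
force: [0.7, -0.2, -0.0]
gripper_width: 29.8
tcp [476.79 134.71  44.32] [ 1.7993e+02 -1.0000e-02  1.0302e+02] [ 0.69 -0.22 -0.03] [ 0.119 -0.018  0.013] 11.6
70 [ 3.671e+02  1.098e+02 -1.000e-01]
82 [379.8 112.5  53. ]
94 [385.9 113.9  52.5]
106 [392.1 115.4  54.2]
118 [398.3 116.8  52. ]
130 [404.4 118.2  52. ]
142 [410.7 119.7  51.9]
154 [416.7 121.1  53.4]
166 [423.1 122.6  53. ]
178 [429.5 124.1  53.1]
190 [436.2 125.6  52.5]
202 [442.7 127.1  52.8]
214 [449.3 128.7  53.6]
226 [456.5 130.3  53.1]
```

```bash
python3 -m pendant '[{"xyz":[0,0.0015,0],"roll":0,"jaw":1},{"xyz":[0,0.003,0],"roll":0,"jaw":1},{"xyz":[0,0.0045,0],"roll":0,"jaw":1},{"xyz":[0,0.006,0],"roll":0,"jaw":1},{"xyz":[0,0.007,0],"roll":0,"jaw":1},{"xyz":[0,0.008,0],"roll":0,"jaw":1},{"xyz":[0,0.009,0],"roll":0,"jaw":1},{"xyz":[0,0.009,0],"roll":0,"jaw":1}]' 3
python3 -c "
from h import *
f=wgrab('w9')"
```

```text
time_s: 12.65
ee_pos: [484.9, 136.6, 44.3]
ee_rot: [180.0, -0.0, 103.0]
force: [0.2, 0.2, -0.3]
gripper_width: 30.0
tcp [484.89 136.58  44.29] [ 1.7998e+02 -1.0000e-02  1.0302e+02] [ 0.2   0.23 -0.3 ] [0.041 0.038 0.045] 12.65
```

```bash
python3 -m pendant '[{"xyz":[0,0.0005,0],"roll":0,"jaw":1},{"xyz":[0,0.001,0],"roll":0,"jaw":1},{"xyz":[0,0.0015,0],"roll":0,"jaw":1},{"xyz":[0,0.002,0],"roll":0,"jaw":1},{"xyz":[0,0.0025,0],"roll":0,"jaw":1},{"xyz":[0,0.003,0],"roll":0,"jaw":1},{"xyz":[0,0.0035,0],"roll":0,"jaw":1},{"xyz":[0,0.0035,0],"roll":0,"jaw":1}]' 3
python3 -c "
from h import *; from m import comp
def end(n):
    f=np.load(n+'.npz'); h=cv2.cvtColor(f['im'],cv2.COLOR_BGR2HSV); col=h[40:130,318:326,1].astype(int).mean(1); d=np.diff(col); v=40+np.argmin(d); return v, wplane(f,322,v+.5,52)[0]-f['p']
f=wgrab('w10')
for n in('w4','w7','w8','w9','w10'): print(n,end(n))"
```

```text
time_s: 13.7
ee_pos: [487.1, 137.1, 44.0]
ee_rot: [-179.9, -0.0, 103.0]
force: [-4.7, -0.2, 0.3]
gripper_width: 29.9
tcp [487.06 137.06  43.97] [-179.88   -0.    103.02] [-4.66 -0.19  0.33] [-0.134  0.8   -0.024] 13.7
w4 (np.int64(79), array([-113.07377122,  -25.21938239, -151.43431694]))
w7 (np.int64(75), array([-100.45944456,  -22.99847091,    7.75822895]))
w8 (np.int64(75), array([-100.46311181,  -23.00353526,    7.67739448]))
w9 (np.int64(75), array([-100.46164279,  -23.00565827,    7.71152728]))
w10 (np.int64(73), array([-101.47842353,  -23.23782894,    8.03020912]))
```

The push met 4.7 N and the slat slid back about 1 mm in the pads. Its rear end now measures gauge x of about -180, so it is home. I release, rise, and go to look at the knob.

```bash
python3 -m pendant '[{"xyz":[0,-0.0008,0],"roll":0,"jaw":1},{"xyz":[0,-0.0015,0],"roll":0,"jaw":0.6},{"xyz":[0,-0.0015,0],"roll":0,"jaw":0.4},{"xyz":[0,-0.0015,0],"roll":0,"jaw":0.4},{"xyz":[0,-0.0015,0],"roll":0,"jaw":0.4},{"xyz":[0,-0.0015,-0.04],"roll":0,"jaw":0.4},{"xyz":[0,-0.0015,-0.1],"roll":0,"jaw":0.4},{"xyz":[0,-0.0015,-0.16],"roll":0,"jaw":0.4}]' 3
python3 -m pendant '[{"xyz":[0,0,-0.026],"roll":0,"jaw":0.4},{"xyz":[-0.002,0.015,-0.026],"roll":8,"jaw":0.4},{"xyz":[-0.004,0.035,-0.026],"roll":16,"jaw":0.4},{"xyz":[-0.008,0.055,-0.026],"roll":24,"jaw":0.4},{"xyz":[-0.011,0.075,-0.026],"roll":32,"jaw":0.4},{"xyz":[-0.0135,0.0912,-0.026],"roll":40,"jaw":0.4},{"xyz":[-0.0135,0.0912,-0.026],"roll":40,"jaw":0.4},{"xyz":[-0.0135,0.0912,-0.026],"roll":40,"jaw":0.4}]'
python3 -c "
from h import *
f=wgrab('w11')
for n in('scene','side'):
    im,d=env.grab_frame(n); cv2.imwrite(f'pics/{n}11.png',im)
s=cv2.imread('pics/scene11.png')[200:300,300:400]; t=cv2.imread('pics/side11.png')[150:250,225:325]
cv2.imwrite('pics/v11.png',np.vstack([f['im'][60:400,80:560][:340],np.hstack([cv2.resize(x,(240,240),interpolation=cv2.INTER_CUBIC) for x in(s,t)])]))"
```

```text
time_s: 14.75
ee_pos: [486.5, 136.9, 205.9]
ee_rot: [-180.0, -0.0, 103.0]
force: [1.8, -0.2, -0.6]
gripper_width: 54.6
time_s: 15.75
ee_pos: [577.9, 144.3, 230.1]
ee_rot: [-180.0, 0.0, 63.1]
force: [-0.2, -0.6, 0.8]
gripper_width: 54.6
tcp [577.85 144.27 230.07] [-1.7996e+02  3.0000e-02  6.3140e+01] [-0.16 -0.61  0.79] [ 0.019 -0.023  0.004] 15.75
```

View pics/v11.png

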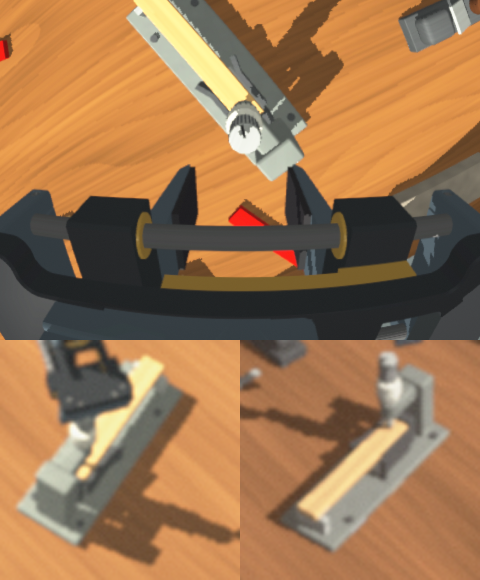

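The slat lies in the gauge between the cheeks, and the knob's top disc shows at about (324,197) in the full frame. Next: a second view at another yaw for the knob axis.

```bash
python3 -m pendant '[{"xyz":[-0.001,0,0],"roll":-10,"jaw":0.4},{"xyz":[-0.003,0,0],"roll":-20,"jaw":0.4},{"xyz":[-0.006,-0.001,0],"roll":-30,"jaw":0.4},{"xyz":[-0.01,-0.002,0],"roll":-40,"jaw":0.4},{"xyz":[-0.014,-0.006,0],"roll":-50,"jaw":0.4},{"xyz":[-0.018,-0.012,0],"roll":-60,"jaw":0.4},{"xyz":[-0.0197,-0.0165,0],"roll":-70,"jaw":0.4},{"xyz":[-0.0197,-0.0165,0],"roll":-80,"jaw":0.4}]' 3
python3 -m pendant '[{"xyz":[0,0,0],"roll":0,"jaw":0.4},{"xyz":[0,0,0],"roll":0,"jaw":0.4},{"xyz":[0,0,0],"roll":0,"jaw":0.4},{"xyz":[0,0,0],"roll":0,"jaw":0.4},{"xyz":[0,0,0],"roll":0,"jaw":0.4},{"xyz":[0,0,0],"roll":0,"jaw":0.4},{"xyz":[0,0,0],"roll":0,"jaw":0.4},{"xyz":[0,0,0],"roll":0,"jaw":0.4}]'
cat > k.py <<'E'
from h import *; from m import rect
def knob(n):
    f=np.load(n+".npz"); P=wcloud(f); z=P[...,2]; d=np.hypot(P[...,0]-561,P[...,1]-154)
    t=(z>180)&(z<194)&(d<18); zt=np.median(z[t]); v,u=np.nonzero(t)
    hull=cv2.convexHull(np.stack([u,v],-1).astype(np.int32)); (cx,cy),r=cv2.minEnclosingCircle(hull); e=cv2.fitEllipse(hull)
    print(n,"z",zt.round(1),t.sum(),"circ",cx,cy,r,"ell",e)
    for c in ((cx,cy),e[0]): print("   axis",wplane(f,c[0],c[1],zt)[0].round(2), "tool-rel",(R.from_euler("xyz",f["r"],degrees=True).inv().apply(wplane(f,c[0],c[1],zt)[0]-f["p"])).round(2))
    print("   cloud mean",np.median(P[t],0).round(2), "diam",2*r/309.7*np.median(f["d"][t]))
E
python3 - <<'E'
from h import *; from k import knob
wgrab("w12")
for n in("w11","w12"): knob(n)
print(env.state()["qpos"].round(1))
ims=[np.load(n+".npz")["im"] for n in("w11","w12")]
cv2.imwrite("pics/v12.png",np.hstack([cv2.resize(i[160:240,280:360],(400,400),interpolation=cv2.INTER_CUBIC) for i in ims]))
E
```

```text
time_s: 16.9
ee_pos: [554.1, 134.3, 230.6]
ee_rot: [180.0, 0.0, 143.4]
force: [0.1, -0.0, -0.0]
gripper_width: 54.5
time_s: 17.9
ee_pos: [554.9, 134.3, 230.2]
ee_rot: [180.0, -0.0, 143.0]
force: [0.8, -0.1, -0.5]
gripper_width: 54.6
tcp [554.88 134.3  230.23] [ 1.7999e+02 -1.0000e-02  1.4302e+02] [ 0.78 -0.09 -0.5 ] [0.01  0.052 0.053] 17.9
w11 z 182.0 763 circ 324.2368469238281 197.92105102539062 16.06113624572754 ell ((324.259521484375, 197.71600341796875), (30.496601104736328, 32.32304382324219), 86.71272277832031)
   axis [560.99 156.02 182.04] tool-rel [  2.89 -20.32  48.04]
   axis [560.86 156.11 182.04] tool-rel [  2.91 -20.48  48.04]
   cloud mean [560.91 156.18 182.04] diam 23.734026
w12 z 182.0 644 circ 329.5 246.5 15.508162498474121 ell ((329.2881774902344, 246.1157989501953), (27.549100875854492, 30.76326560974121), 83.75784301757812)
   axis [560.84 154.14 181.97] tool-rel [ 7.18 19.43 48.27]
   axis [560.77 153.77 181.97] tool-rel [ 7.01 19.1  48.27]
   cloud mean [560.89 153.8  181.97] diam 24.1133
[  12.4   17.4   88.6    0.    74.  -130.6]
```

View pics/v12.png

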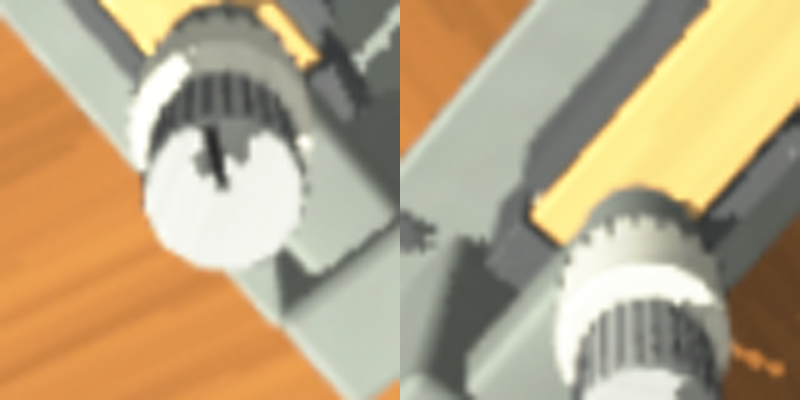

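The second view shows the knob rim and thimble. Combining the two yaws gives the knob axis at about (562.2,154.9) with its top at z about 182. The constant tool-frame bias is 1.7 mm, within the stated calibration. I go down around the knob.

```bash
python3 -m pendant '[{"xyz":[0.0033,0.0104,0],"roll":0,"jaw":0.4},{"xyz":[0.0066,0.0208,0],"roll":0,"jaw":0.4},{"xyz":[0.0066,0.0208,0.01],"roll":0,"jaw":0.4},{"xyz":[0.0066,0.0208,0.03],"roll":0,"jaw":0.4},{"xyz":[0.0066,0.0208,0.05],"roll":0,"jaw":0.4},{"xyz":[0.0066,0.0208,0.07],"roll":0,"jaw":0.4},{"xyz":[0.0066,0.0208,0.079],"roll":0,"jaw":0.4},{"xyz":[0.0066,0.0208,0.079],"roll":0,"jaw":0.4}]' 3
python3 -m pendant '[{"xyz":[0,0,0],"roll":0,"jaw":0.5},{"xyz":[0,0,0],"roll":0,"jaw":0.6},{"xyz":[0,0,0],"roll":0,"jaw":0.7},{"xyz":[0,0,0],"roll":0,"jaw":0.8},{"xyz":[0,0,0],"roll":0,"jaw":1},{"xyz":[0,0,0],"roll":0,"jaw":1},{"xyz":[0,0,0],"roll":0,"jaw":1},{"xyz":[0,0,0],"roll":0,"jaw":1}]' 8
python3 -c "
from h import *
for i in range(3): f=wgrab('w13')
Rt=R.from_euler('xyz',f['r'],degrees=True); print(Rt.inv().apply(env.state()['force']))"
```

```text
time_s: 18.95
ee_pos: [561.7, 154.8, 150.5]
ee_rot: [-179.9, -0.1, 143.0]
force: [-0.4, -0.3, 0.7]
gripper_width: 54.6
time_s: 19.95
ee_pos: [562.2, 155.0, 151.5]
ee_rot: [180.0, 0.0, 143.0]
force: [-1.4, 0.7, 3.7]
gripper_width: 23.6
tcp [562.19 154.99 151.51] [1.7997e+02 1.0000e-02 1.4302e+02] [-1.42  0.7   3.74] [0.178 0.282 0.027] 19.95
tcp [562.22 154.98 151.56] [1.7997e+02 1.0000e-02 1.4302e+02] [-0.95  0.65  4.5 ] [ 0.222  0.228 -0.042] 20.0
tcp [562.19 154.99 151.51] [179.97   0.   143.02] [-1.16 -0.06  3.56] [ 0.163  0.26  -0.006] 20.05
[ 1.09242794  0.45350123 -4.76547981]
```

The knob is gripped (23.6 mm wide, lateral force about 1 N) with roughly 4 N of push down. The wrist stiffness is about 13 N/mm. I relieve that and keep a slight upward bias while turning clockwise (roll positive), sinking 0.0556 mm per degree.

```bash
cat > fs.py <<'E'
from h import *
a=[]
for i in range(6):
    s=env.state(); a.append(np.r_[s["force"],s["torque"]]); env.grab_frame("wrist") if i<5 else 0
a=np.array(a); print("F",a[:,:3].mean(0).round(2),"sd",a[:,2].std().round(2),"T",a[:,3:].mean(0).round(3),"sd",a[:,5].std().round(3),"yaw",s["ee_rot"].round(2),"p",s["ee_pos"].round(2),"w",round(float(s["gripper_width"]),1),"j6",s["qpos"][5].round(1),"t",s["time_s"])
E
python3 -m pendant '[{"xyz":[0,0,-0.0003],"roll":0,"jaw":1},{"xyz":[0,0,-0.00005],"roll":5,"jaw":1},{"xyz":[0,0,0.0002],"roll":10,"jaw":1},{"xyz":[0,0,0.0004],"roll":15,"jaw":1},{"xyz":[0,0,0.0007],"roll":20,"jaw":1},{"xyz":[0,0,0.00095],"roll":25,"jaw":1},{"xyz":[0,0,0.0012],"roll":30,"jaw":1},{"xyz":[0,0,0.0012],"roll":30,"jaw":1}]' 9
python3 fs.py
```

```text
time_s: 21.1
ee_pos: [562.1, 155.0, 149.9]
ee_rot: [180.0, -0.0, 113.1]
force: [0.4, 1.2, 1.5]
gripper_width: 24.0
F [-0.22  1.06  1.99] sd 0.46 T [ 0.243  0.099 -0.051] sd 0.031 yaw [-1.8000e+02 -1.0000e-02  1.1306e+02] p [562.1  154.95 149.9 ] w 23.9 j6 -98.8 t 21.35
```

```bash
python3 -m pendant '[{"xyz":[0,0,-0.0002],"roll":0,"jaw":1},{"xyz":[0,0,-0.0001],"roll":2,"jaw":1},{"xyz":[0,0,0],"roll":4,"jaw":1},{"xyz":[0,0,0.0001],"roll":6,"jaw":1},{"xyz":[0,0,0.0002],"roll":8,"jaw":1},{"xyz":[0,0,0.0003],"roll":10,"jaw":1},{"xyz":[0,0,0.0004],"roll":12,"jaw":1},{"xyz":[0,0,0.0004],"roll":12,"jaw":1}]' 9
python3 fs.py
```

```text
time_s: 22.35
ee_pos: [562.0, 154.9, 149.4]
ee_rot: [-180.0, -0.0, 101.0]
force: [0.2, 2.3, -3.8]
gripper_width: 23.7
F [ 0.67  2.09 -4.09] sd 0.76 T [ 0.449 -0.111 -0.027] sd 0.026 yaw [-1.7998e+02 -1.0000e-02  1.0102e+02] p [562.   154.9  149.39] w 23.6 j6 -86.7 t 22.6
```

Free travel so far: the knob sinks with me (reaction is -4 N while I lag). I go on in small steps.

```bash
python3 -m pendant '[{"xyz":[0,0,0.0001],"roll":1.5,"jaw":1},{"xyz":[0,0,0.00015],"roll":3,"jaw":1},{"xyz":[0,0,0.00025],"roll":4.5,"jaw":1},{"xyz":[0,0,0.0003],"roll":6,"jaw":1},{"xyz":[0,0,0.0004],"roll":7.5,"jaw":1},{"xyz":[0,0,0.0005],"roll":9,"jaw":1},{"xyz":[0,0,0.00055],"roll":10,"jaw":1},{"xyz":[0,0,0.00055],"roll":10,"jaw":1}]' 9
python3 fs.py
```

```text
time_s: 23.6
ee_pos: [562.0, 154.9, 148.9]
ee_rot: [-180.0, -0.0, 91.0]
force: [0.3, 2.7, -7.2]
gripper_width: 23.9
F [ 0.5   2.56 -7.91] sd 0.5 T [ 0.517 -0.119  0.04 ] sd 0.014 yaw [-179.98   -0.     91.02] p [561.99 154.89 148.95] w 23.8 j6 -76.8 t 23.85
```

```bash
python3 -m pendant '[{"xyz":[0,0,0.0001],"roll":1.5,"jaw":1},{"xyz":[0,0,0.0002],"roll":3,"jaw":1},{"xyz":[0,0,0.0003],"roll":4.5,"jaw":1},{"xyz":[0,0,0.0004],"roll":6,"jaw":1},{"xyz":[0,0,0.0005],"roll":8,"jaw":1},{"xyz":[0,0,0.00065],"roll":10,"jaw":1},{"xyz":[0,0,0.0008],"roll":12,"jaw":1},{"xyz":[0,0,0.0008],"roll":12,"jaw":1}]' 9
python3 fs.py
```

```text
time_s: 24.85
ee_pos: [562.0, 154.9, 148.3]
ee_rot: [-180.0, -0.0, 79.0]
force: [-0.1, 3.6, -8.2]
gripper_width: 23.6
F [-0.1   2.63 -8.69] sd 0.45 T [ 0.559 -0.04   0.007] sd 0.017 yaw [-1.800e+02 -1.000e-02  7.902e+01] p [562.1  154.88 148.28] w 24.0 j6 -64.8 t 25.1
```

```bash
python3 -m pendant '[{"xyz":[0,0,0.0002],"roll":1.5,"jaw":1},{"xyz":[0,0,0.0003],"roll":3,"jaw":1},{"xyz":[0,0,0.0004],"roll":4.5,"jaw":1},{"xyz":[0,0,0.0005],"roll":6,"jaw":1},{"xyz":[0,0,0.0006],"roll":8,"jaw":1},{"xyz":[0,0,0.0008],"roll":10,"jaw":1},{"xyz":[0,0,0.00095],"roll":12,"jaw":1},{"xyz":[0,0,0.00095],"roll":12,"jaw":1}]' 9
python3 fs.py
```

```text
time_s: 26.1
ee_pos: [562.2, 154.9, 147.5]
ee_rot: [180.0, -0.0, 67.0]
force: [-1.2, 1.8, -6.2]
gripper_width: 23.8
F [-1.03  2.31 -5.34] sd 0.7 T [ 0.491  0.156 -0.016] sd 0.025 yaw [ 1.7999e+02 -1.0000e-02  6.7020e+01] p [562.18 154.92 147.51] w 23.7 j6 -52.8 t 26.35
```

```bash
python3 -m pendant '[{"xyz":[0,0,0.0001],"roll":1.5,"jaw":1},{"xyz":[0,0,0.0002],"roll":3,"jaw":1},{"xyz":[0,0,0.00025],"roll":4.5,"jaw":1},{"xyz":[0,0,0.00035],"roll":6,"jaw":1},{"xyz":[0,0,0.00045],"roll":8,"jaw":1},{"xyz":[0,0,0.00055],"roll":10,"jaw":1},{"xyz":[0,0,0.0007],"roll":12,"jaw":1},{"xyz":[0,0,0.0007],"roll":12,"jaw":1}]' 9
python3 fs.py
```

```text
time_s: 27.35
ee_pos: [562.2, 154.9, 146.8]
ee_rot: [180.0, -0.0, 55.0]
force: [-1.4, 2.2, -1.4]
gripper_width: 24.0
F [-1.17  2.52 -1.89] sd 0.33 T [0.449 0.213 0.022] sd 0.025 yaw [ 1.7999e+02 -2.0000e-02  5.5020e+01] p [562.22 154.91 146.8 ] w 24.1 j6 -40.8 t 27.6
```

```bash
python3 -m pendant '[{"xyz":[0,0,0.00005],"roll":1,"jaw":1},{"xyz":[0,0,0.00005],"roll":2,"jaw":1},{"xyz":[0,0,0.0001],"roll":3,"jaw":1},{"xyz":[0,0,0.00015],"roll":4,"jaw":1},{"xyz":[0,0,0.0002],"roll":5.5,"jaw":1},{"xyz":[0,0,0.00025],"roll":7,"jaw":1},{"xyz":[0,0,0.0003],"roll":8,"jaw":1},{"xyz":[0,0,0.0003],"roll":8,"jaw":1}]' 9
python3 fs.py
```

```text
time_s: 28.6
ee_pos: [562.2, 154.9, 146.4]
ee_rot: [180.0, -0.0, 47.0]
force: [-0.6, 4.3, -1.1]
gripper_width: 23.9
F [-0.65  2.88 -1.57] sd 0.3 T [0.507 0.138 0.03 ] sd 0.057 yaw [ 1.800e+02 -1.000e-02  4.702e+01] p [562.2  154.92 146.39] w 23.5 j6 -32.8 t 28.85
```

```bash
python3 -m pendant '[{"xyz":[0,0,0.00005],"roll":1,"jaw":1},{"xyz":[0,0,0.0001],"roll":2.5,"jaw":1},{"xyz":[0,0,0.00015],"roll":4,"jaw":1},{"xyz":[0,0,0.0002],"roll":5.5,"jaw":1},{"xyz":[0,0,0.00025],"roll":7,"jaw":1},{"xyz":[0,0,0.0003],"roll":8.5,"jaw":1},{"xyz":[0,0,0.0004],"roll":10,"jaw":1},{"xyz":[0,0,0.0004],"roll":10,"jaw":1}]' 9
python3 fs.py
```

```text
time_s: 29.85
ee_pos: [562.2, 154.9, 146.2]
ee_rot: [180.0, -0.0, 37.0]
force: [-1.2, 2.1, 1.8]
gripper_width: 23.8
F [-1.16  2.55  2.18] sd 0.71 T [0.442 0.194 0.037] sd 0.019 yaw [ 1.7999e+02 -3.0000e-02  3.7020e+01] p [562.23 154.92 146.22] w 23.9 j6 -22.8 t 30.1
```

The feed was resisted this time: the tool dropped 0.17 mm for 0.4 commanded, and Fz went from -1.6 to +2.2. The knob has stopped sinking, so the spindle is on the slat and the clutch is slipping. From here I turn with no feed.

```bash
python3 -m pendant '[{"xyz":[0,0,-0.00005],"roll":5,"jaw":1},{"xyz":[0,0,-0.00005],"roll":10,"jaw":1},{"xyz":[0,0,-0.00005],"roll":15,"jaw":1},{"xyz":[0,0,-0.00005],"roll":20,"jaw":1},{"xyz":[0,0,-0.00005],"roll":25,"jaw":1},{"xyz":[0,0,-0.00005],"roll":30,"jaw":1},{"xyz":[0,0,-0.00005],"roll":30,"jaw":1},{"xyz":[0,0,-0.00005],"roll":30,"jaw":1}]' 9
python3 fs.py
```

```text
time_s: 31.1
ee_pos: [562.2, 154.9, 146.2]
ee_rot: [-180.0, -0.0, 7.1]
force: [-1.1, 2.9, 3.8]
gripper_width: 23.6
F [-0.97  2.76  3.63] sd 0.6 T [ 0.435  0.264 -0.018] sd 0.027 yaw [-1.7999e+02 -2.0000e-02  7.0400e+00] p [562.21 154.91 146.16] w 23.6 j6 7.2 t 31.35
```

Turning 30° without feed left z unchanged, so the clutch is slipping. I ease the 3.6 N push and turn another 52°.

```bash
python3 -m pendant '[{"xyz":[0,0,-0.00012],"roll":8,"jaw":1},{"xyz":[0,0,-0.00012],"roll":16,"jaw":1},{"xyz":[0,0,-0.00012],"roll":24,"jaw":1},{"xyz":[0,0,-0.00012],"roll":32,"jaw":1},{"xyz":[0,0,-0.00012],"roll":40,"jaw":1},{"xyz":[0,0,-0.00012],"roll":46,"jaw":1},{"xyz":[0,0,-0.00012],"roll":52,"jaw":1},{"xyz":[0,0,-0.00012],"roll":52,"jaw":1}]' 9
python3 fs.py
```

```text
time_s: 32.35
ee_pos: [562.3, 154.9, 146.2]
ee_rot: [-180.0, -0.0, -44.9]
force: [-0.0, 2.5, 2.6]
gripper_width: 23.8
F [-0.69  2.68  3.07] sd 0.36 T [0.464 0.24  0.001] sd 0.018 yaw [-179.98   -0.    -44.93] p [562.25 154.92 146.16] w 23.7 j6 59.2 t 32.6
```

```bash
python3 -m pendant '[{"xyz":[0,0,-0.0001],"roll":0,"jaw":1},{"xyz":[0,0,-0.0001],"roll":0,"jaw":1},{"xyz":[0,0,-0.0001],"roll":0,"jaw":1},{"xyz":[0,0,-0.0001],"roll":0,"jaw":1},{"xyz":[0,0,-0.0001],"roll":0,"jaw":0.6},{"xyz":[0,0,-0.0001],"roll":0,"jaw":0.4},{"xyz":[0,0,-0.0001],"roll":0,"jaw":0.4},{"xyz":[0,0,-0.0001],"roll":0,"jaw":0.4}]' 9
python3 -m pendant '[{"xyz":[0,0,-0.01],"roll":0,"jaw":0.4},{"xyz":[0,0,-0.035],"roll":0,"jaw":0.4},{"xyz":[0,0,-0.06],"roll":0,"jaw":0.4},{"xyz":[0,0.005,-0.084],"roll":0,"jaw":0.4},{"xyz":[0,0.02,-0.084],"roll":0,"jaw":0.4},{"xyz":[0,0.02,-0.084],"roll":0,"jaw":0.4},{"xyz":[0,0.02,-0.084],"roll":0,"jaw":0.4},{"xyz":[0,0.02,-0.084],"roll":0,"jaw":0.4}]'
python3 - <<'E'
from h import *; from k import knob
wgrab("w14")
for n in("w11","w14"): 
    knob(n)
    f=np.load(n+".npz"); P=wcloud(f); t=np.hypot(P[...,0]-561.5,P[...,1]-155)<13; t&=P[...,2]>(176 if n=="w14" else 180)
    g=f["im"].max(2); m=t&(g<70); v,u=np.nonzero(m); zt=np.median(P[...,2][t]); 
    tv,tu=np.nonzero(t); c=wplane(f,tu.mean(),tv.mean(),zt)[0]
    if len(u): 
        q=wplane(f,u,v,zt); print("  mark px",len(u),u.mean(),v.mean(),"top z",zt,"mark dir deg",np.degrees(np.arctan2(*(q.mean(0)-c)[[1,0]])),"r",np.hypot(*(q.mean(0)-c)[:2]))
a=np.load("w11.npz")["im"][155:245,280:370]; b=np.load("w14.npz")["im"][155:245,280:370]
im,d=env.grab_frame("side")
cv2.imwrite("pics/v14.png",np.hstack([cv2.resize(i,(266,266),interpolation=cv2.INTER_CUBIC) for i in (a,b,im[150:250,225:325])]))
E
```

```text
time_s: 33.6
ee_pos: [562.0, 154.7, 146.1]
ee_rot: [180.0, 0.0, -45.0]
force: [0.8, 0.8, -0.2]
gripper_width: 55.1
time_s: 34.6
ee_pos: [547.8, 140.7, 229.4]
ee_rot: [179.9, 0.0, -45.0]
force: [-0.2, 0.5, -1.0]
gripper_width: 54.5
tcp [547.81 140.74 229.4 ] [ 1.7994e+02  5.0000e-02 -4.4980e+01] [-0.24  0.53 -0.98] [-0.088  0.155 -0.016] 34.6
w11 z 182.0 764 circ 324.0 197.5 16.37843894958496 ell ((324.1371154785156, 197.63699340820312), (30.48382568359375, 32.59553146362305), 93.04083251953125)
   axis [561.97 154.49 182.04] tool-rel [  1.96 -18.75  48.04]
   axis [562.11 154.53 182.04] tool-rel [  2.07 -18.65  48.04]
   cloud mean [562.25 154.63 182.04] diam 24.203367
  mark px 5015 330.2414755732802 372.67756729810566 top z 345.5622988463274 mark dir deg -24.59223333195791 r 11.780315004759412
  return _methods._mean(a, axis=axis, dtype=dtype,
  ret = ret.dtype.type(ret / rcount)
Traceback (most recent call last):
  File "k.py", line 5, in knob
    hull=cv2.convexHull(np.stack([u,v],-1).astype(np.int32)); (cx,cy),r=cv2.minEnclosingCircle(hull); e=cv2.fitEllipse(hull)
                                                                        ~~~~~~~~~~~~~~~~~~~~~~^^^^^^
cv2.error: OpenCV(4.12.0) /io/opencv/modules/imgproc/src/shapedescr.cpp:201: error: (-215:Assertion failed) count >= 0 && (depth == CV_32F || depth == CV_32S) in function 'minEnclosingCircle'
```

```bash
python3 - <<'E'
from h import *
for n,zl in(("w11",180),("w14",170)):
    f=np.load(n+".npz"); P=wcloud(f); t=(np.hypot(P[...,0]-562,P[...,1]-155)<14)&(P[...,2]>zl)&(P[...,2]<195)
    zt=np.median(P[...,2][t]); t&=abs(P[...,2]-zt)<2.5
    g=f["im"].max(2); h=np.zeros(t.shape,np.uint8); v,u=np.nonzero(t); h=cv2.fillConvexPoly(h,cv2.convexHull(np.stack([u,v],-1).astype(np.int32)),1)
    h=cv2.erode(h,np.ones((5,5)))>0; c=wplane(f,u.mean(),v.mean(),zt)[0]
    m=h&(g<np.percentile(g[h],6)+8); v,u=np.nonzero(m); q=wplane(f,u,v,zt).mean(0)-c
    print(n,"top z",zt,t.sum(),"centre",c.round(1),"mark",m.sum(),u.mean(),v.mean(),"dir",np.degrees(np.arctan2(q[1],q[0])),"r",np.hypot(q[0],q[1]))
f=np.load("w14.npz")["im"]; a=np.load("w11.npz")["im"][155:245,280:370]
im,d=env.grab_frame("side")
cv2.imwrite("pics/v14.png",np.hstack([cv2.resize(i,(266,266),interpolation=cv2.INTER_CUBIC) for i in (a,f[155:245,280:370],im[150:250,225:325])]))
E
```

```text
w11 top z 182.0440860850033 764 centre [562.2 154.6 182. ] mark 36 322.52777777777777 190.19444444444446 dir 166.00645032154077 r 5.919287603265388
w14 top z 176.62208758379566 742 centre [561.7 155.  176.6] mark 34 327.9117647058824 192.26470588235293 dir -28.893089894826385 r 5.320597996103663
```

View pics/v14.png

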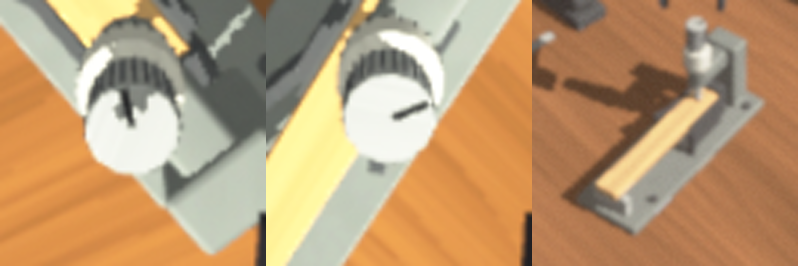

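The middle crop shows the index mark turned about 190° from the left crop. My rolls total 188°, so the pads did not slip. The top sank 5.4 mm, which is about 98° of thimble turn, leaving about 90° of clutch slip. As a last check, the slat's rear end should lie 5 mm inside the base's mouth edge.

```bash
python3 - <<'E'
from h import *; from m import plane,comp,rect
im,d=env.grab_frame("side"); hsv=cv2.cvtColor(im,cv2.COLOR_BGR2HSV)
b=np.load("side0.npz")["im"]; hb=cv2.cvtColor(b,cv2.COLOR_BGR2HSV)
ax=np.array([np.cos(np.radians(13.02)),np.sin(np.radians(13.02))]); ay=np.array([-ax[1],ax[0]])
m=np.zeros((400,640),bool); m[150:250,225:325]=True
s=m&(hsv[...,2]>175)&(hsv[...,1]>60)&(hsv[...,0]>12); s=comp(s,269,203) if s[203,269] else s
Q=plane("side",s,52); print("slat",s.sum(),rect(Q)); g=(Q[:,:2]-[562.2,154.7]); print("x",(g@ax).min().round(1),(g@ax).max().round(1),"y",np.percentile(g@ay,[2,98]).round(1))
q=m&(hb[...,1]<90); q=comp(q,262,215); v,u=np.nonzero(q); B=plane("side",q,12); t=(B[:,:2]-[562.2,154.7]); print("base",q.sum(),"x min",(t@ax).min().round(1),"y",np.percentile(t[t@ax<-60]@ay,[1,99]).round(1))
print(env.state()["force"].round(1),env.state()["time_s"])
# wrist w14: slat edges between x -150..-60
f=np.load("w14.npz"); h=cv2.cvtColor(f["im"],cv2.COLOR_BGR2HSV); k=(h[...,2]>200)&(h[...,1]>80)&(h[...,1]<150); k=comp(k,285,220) if k[220,285] else k
v,u=np.nonzero(k); W=wplane(f,u,v,52)[:,:2]-[562.2,154.7]; x=W@ax; y=W@ay; print("wrist slat n",len(x),rect(np.c_[W+[562.2,154.7]]))
for a in (-170,-140,-110,-80,-55): r=(x>a-8)&(x<a+8)&(abs(y)<30); print(a,r.sum(),np.percentile(y[r],[2,98]).round(1) if r.sum()>20 else "")
E
```

```text
slat 537 (array([484. , 131.3]), array([ 38.2, 202.6]), np.float32(13.48))
x -182.6 19.9 y [-24.4  12.9]
base 2311 x min -189.7 y [-50.9  43.7]
[-0.2 -0.  -0.5] 34.75
wrist slat n 1386 (array([494. , 138.8]), array([ 29.5, 121.8]), np.float32(13.37))
-170 0 
-140 0 
-110 121 [-14.3   1.5]
-80 293 [-13.6  13.9]
-55 303 [-13.2  14. ]
```

```bash
python3 -c "
from workcell import env
print(env.job_done()); print(env.state()['time_s'])"
```

```text
the job is handed in; nothing more can be done
None
the job is handed in; nothing more can be done
```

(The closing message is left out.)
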